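# Unlock and crack open a sealed controller box with a plastic wedge

### The job

The white irrigation controller clamped in the holder has to be opened for repair: turn the orange knob on its lid a quarter turn anticlockwise until it clicks over, then take the blue plastic wedge and push it, thin end first and flat side down, into the tool pocket in the box's front edge until the lid just lifts off the rim, by about 4 mm and not much more because its old hinge is brittle. Finish holding the wedge there in the gripper, with the lid resting on the wedge alone; leave everything else on the table where it is.

Things in the scene. Friction and masses are not known exactly. Their poses are not given: they have to be found in the camera images.
- holder: Work holder fixed to the table (rail 12 mm, jaws 50 mm high), a white plastic box clamped in it. Origin on the table under the box's middle; x points from the box's front (pocket side, x = -75 mm, towards the robot) to its hinged back, y left. Box 150 (x) by 200 mm (y); above the table: rim 64 mm, lid top 74 mm, knob top 103 mm. The holder's screw sticks out to y = +177 mm.
- lid: Grey lid, 150 x 204 x 10 mm, hinged along the box's back; its front edge lifts. Origin on the hinge at rim height, x to the back (front edge at x = -150 mm). The locked knob's tongue holds it down (2 mm of play); unlocked, its weight and a weak spring keep it shut, with about 4 N at the front edge (pushing the wedge in takes 8 to 12 N), and it falls shut when nothing props it.
- lid_lip (a point): Point on the lid's lower front edge above the middle of the tool pocket. With the lid shut it is 7 mm above the pocket's floor (point pocket); its height above the pocket point, less 7 mm, is how far the lid has lifted.
- pocket (a point): Middle of the front edge of the tool pocket's floor, in the box's front face, 57 mm above the table; at x = -75, y = -55 mm in the holder's frame, with the same axes. The pocket is a slot 40 mm wide (y), 60 mm deep (x), cut 7 mm down from the rim, open to the front, covered by the lid, with a solid floor. A dark line on the front and a dark bar on the lid's front edge mark it.
- knob (a joint): Angle of the orange quarter-turn knob in rad: 0 locked (bar along the holder's x), grows anticlockwise seen from above, stop at 1.5 (unlocked). Starts at 0 to 0.15. A sprung detent resists with up to about 0.15 Nm from 0.4 on and is crossed at 0.75: short of that it pushes the knob back, beyond it on to about 1.1; elsewhere the knob stays where it is left. The lid is free from about 1.0 on.
- knob_grip (a point): On the knob's vertical axis, at the height to grip its bar, 24 mm above the lid's top, 98 mm above the table; at x = -49 mm, y = 0 in the holder's frame. The bar, along this point's x axis, is 40 mm long, 12 mm thick, from 5 to 29 mm above the lid, on a hub of 15 mm diameter. Bar and point turn with the knob.
- wedge: Blue plastic wedge, 24 mm wide, 106 mm long, 60 g, lying on its flat underside. Origin in the underside below the place to grip; x points to the thin end. Head, to grip across its 24 mm width: x = -28 to +6 mm, 26 mm high. The blade's top slopes evenly from 20 mm high at x = +6 to 2 mm at the tip, x = +78 mm.
- wedge_tip (a point): Middle of the lower edge of the wedge's thin end, x = +78 mm in the wedge's frame. With the wedge flat on the pocket's floor the lid begins to lift when the tip is 20 mm inside the box's front face, then 1 mm for every further 4 mm; a wedge held higher lifts it by as much more.
- jar: Bystander: glass jar with a steel lid, 66 mm across, 85 mm high; origin under its middle. Leave it alone.
- cup: Bystander: white paper cup, 76 mm across, 92 mm high; origin under its middle. Leave it alone.
- tape: Bystander: roll of green tape lying flat, 64 mm across, 14 mm high; origin under its middle. Leave it alone.
- spray: Bystander: red spray can, 60 mm across, 190 mm high; origin under its middle. Leave it alone.
- cleaner: Bystander: small green bottle, 44 mm across, 110 mm high; origin under its middle. Leave it alone.
- driver: Bystander: blue screwdriver, 170 mm long, lying in front of the box. Leave it alone.
- tray: Bystander: black compartment tray, 110 x 160 x 22 mm; origin under its middle. Leave it alone.

How it is judged (in metres and radians):
On the way, in this order (a step that is already met when the one before it is completed fails the run):
1. the knob has clicked over its detent, the lid still shut (value of joint knob above 0.95 rad and z of lid_lip in the frame of pocket below 0.0085 m), for 0.2 s.
2. the wedge, held in the gripper, has lifted the lid off the rim (z of lid_lip in the frame of pocket above 0.009 m and contact force between wedge and the fingers above 2 N and contact force between wedge and lid above 0.5 N and contact force between each of the arm, the fingers and lid below 0.3 N), for 0.2 s.
At the end, for the whole second after the job is handed in: Knob past its click (over 0.95 rad); lid lifted 2 to 7 mm at its front edge above the pocket; wedge tip over 15 mm inside the pocket; gripper holding the wedge (over 2 N), the wedge carrying the lid (over 0.5 N), the robot not touching the lid; wedge at rest (all of step 2 and value of joint knob above 0.95 rad and z of lid_lip in the frame of pocket below 0.014 m and x of wedge_tip in the frame of pocket above 0.015 m and linear speed of wedge below 0.02 m/s); the arm keeps its last pose, push and grip.
It fails at once if the lid is forced up more than 11 mm at its front edge (z of lid_lip in the frame of pocket above 0.018 m).
It fails at once if a bystander is shifted more than 30 mm or tipped over (distance of any of jar, cup, tape, spray, cleaner, driver, tray from where it was at the start of the episode above 0.03 m or angle between any of jar, cup, spray, cleaner's own z axis and vertical above 0.5 rad).
It also fails if it takes over 61 s, if anything falls off the work surface, if the arm or the gripper's body presses on something with over 40 N, if the wrist force passes 120 N, or if a joint passes its speed limit or range.

### The arm

A 6-joint arm with a two-finger parallel gripper is mounted at the origin on the work surface. World frame = base frame: x ahead of the robot, y to its left, z up, the work surface at z = 0. Lengths are in m, angles in degrees, forces in N, time in s.
With the tool pointing down it reaches from about 0.375 to 0.9 m from the base axis. Payload 3.1 kg.
Tool frame: the origin (TCP) lies at the very end of the fingers, on their centre line; the grasp point (between the pads) lies 19 mm behind it; z points along the fingers, y is the line along which they close (so a half turn about z gives the same grasp; the last joint's range is limited). The gripper opens to 87 mm and grips with 3 to 60 N. Pads are 19 mm wide; open, the fingers measure 117 mm over their backs; the gripper's body (75 mm by 190 mm) begins 51 mm behind the grasp point.
Start: joints at [54.517, 30.224, 82.088, -0, 67.689, -10.227], TCP at [0.267, 0.565, 0.223] pointing down, gripper open.
Joint ranges: [-176.69, 176.69], [-43.24, 126.21], [12.49, 139.97], [-82, 262], [0, 151.66], [-163.58, 163.58]. Speed limits (degrees/s): [159.86, 159.86, 180, 180, 180, 180].

### API

Orientations are given as a 3x3 rotation matrix whose columns are the frame's x, y, z axes.
In Python, from rig import * gives the robot as it stands.
- The arm moves only by the tool jog_arm, never from a script. Its arguments are lists of equal length, an entry for each row: "delta_pos": the shift along the world's x, y, z in cm, a list of three; "turn": the turn about the world's z in degrees; "grip": the closure, from 0 (fully open) to 1 (shut). In form: {"delta_pos": [[x, y, z], ...], "turn": [turn, ...], "grip": [grip, ...]}. A call has 1 to 12 rows; each row is the pose to reach, as a shift and turn from the pose commanded when the call began; what a row does not reach only later rows make up. A row lasts 1/8 s, in which the tool goes at most 62.5 mm and 10.7 degrees, less where a joint would pass 70% of its speed; a pose out of reach is approached as far as the arm can. A call with a gripper value outside its range is refused whole. The fingers move at their own pace and stop on an object; the grip force is fixed at half the most. Time passes only in rows, so rows that repeat a pose let the fingers close. It gives the time, the measured TCP pose, the force, the opening and the grip force at its end, in the units of the state.
- read_state(): the state, without advancing time (a new reading comes with each control period).
- capture(name): name is "side" or "top"; returns a dict with "color" (384x512x3 uint8, blue, green, red), "fovy" (degrees; the focal length in pixels is half the picture's height over the tangent of half this angle, whatever the lens; pixels are square), "cx", "cy" (the principal point, pixels), "k1" (the pictures are not rectified: a ray, as slopes to the right and down, at radius r is drawn at 1 + k1 r^2 times it, then the intrinsics apply), "camera_from_world" (4x4, takes a point from world to camera coordinates). Camera axes: x right, y up, looking along -z (the intrinsics and any distortion apply to the point x, -y, -z); pixel columns grow to the right and rows downward; lengths in m; the calibration is good to about 2 mm. A picture is of the moment at which its call begins. There is no depth.
- hand_in(): hands the job in; it is judged then, once.
The state is a dict: "time_s": time; "joint_positions": joint angles; "qvel": joint speeds; "tau": joint torques, N m; "position": TCP position; "tcp_rot": TCP orientation; "force": force on the tool from outside, world axes, zero at the start; "moment": the same for the moment, N m; "opening": opening from 0.0 (shut) to 1.0 (fully open); "grasp_force": force on a finger pad.
Only numpy, scipy, OpenCV 4.12 (cv2) and the standard library are available. Lean on these libraries where they do the work, as an engineer would, in place of code of your own. Each camera call takes 0.05 s, during which the arm holds its last target. There are 200 camera calls.

## Working session

There is one attempt and no reset: what is moved stays moved. The work goes in short steps, Python scripts to look and compute and a tool call to move; the robot and the scene stay as the last step left them, time stands still between calls to the robot, and variables do not carry over. Pictures are saved under pics/ and viewed, at most 10 in all, crops included, and the job is handed in when it is done.

Besides the shell and the picture viewer there is one more tool, called after ">>>" as name([rows], argument=value, ...), one row to a line, values as JSON. jog_arm: Moves the arm, as the interface text tells. Its arguments: {"type":"object","properties":{"delta_pos":{"type":"array"},"turn":{"type":"array"},"grip":{"type":"array"}},"required":["delta_pos","turn","grip"]}

```bash
mkdir -p pics; cat > h.py <<'E'
from rig import *
import numpy as np, cv2
def cap(n,f=None):
    d=capture(n)
    if f: cv2.imwrite('pics/'+f,d["color"])
    return d
def ray(d,u,v):
    f=d["color"].shape[0]/2/np.tan(np.radians(d["fovy"])/2)
    a=np.array([(u-d["cx"])/f,(v-d["cy"])/f]); s=a.copy()
    for _ in range(20): s=a/(1+d["k1"]*(s@s))
    T=np.array(d["camera_from_world"]); R=T[:3,:3]
    return -R.T@T[:3,3], R.T@np.array([s[0],-s[1],-1])
def onz(d,u,v,z):
    o,r=ray(d,u,v); return o+r*(z-o[2])/r[2]
def proj(d,p):
    f=d["color"].shape[0]/2/np.tan(np.radians(d["fovy"])/2)
    T=np.array(d["camera_from_world"]); q=T[:3,:3]@np.array(p)+T[:3,3]
    s=np.array([q[0],-q[1]])/-q[2]; s=s*(1+d["k1"]*(s@s))
    return s*f+[d["cx"],d["cy"]]
E
python3 - <<'E'
from h import *
for n in("top","side"):
    d=cap(n,n+"0.png"); print(n,d["fovy"],d["cx"],d["cy"],d["k1"],ray(d,256,192))
E
```

```text
top 57.01015074862937 254.78953024449928 190.98424132989567 -0.040228085248936146 (array([ 0.52698971, -0.04193143,  1.06474134]), array([ 4.28954191e-02,  5.46477364e-04, -9.99089416e-01]))
side 53.35624483207177 254.95967859871072 185.37676680578397 0.03260036331777222 (array([-0.02050696, -0.69117282,  0.67991894]), array([ 0.53458639,  0.62170384, -0.57272119]))
```

View pics/top0.png

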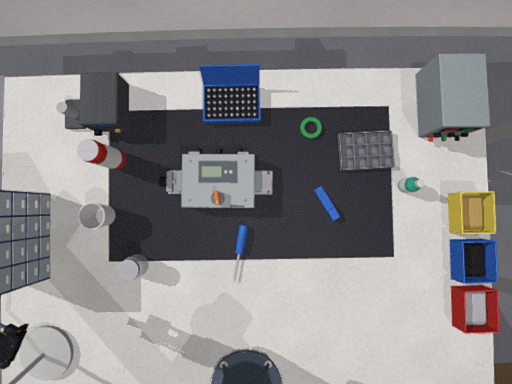

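View pics/side0.png

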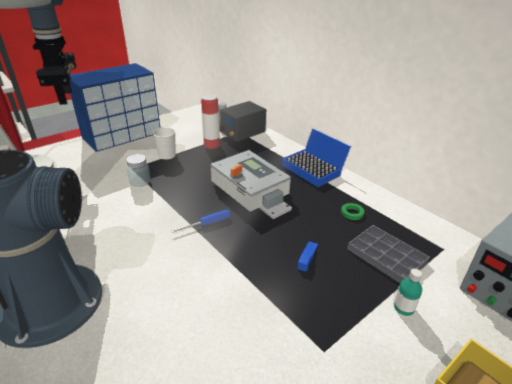

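The top view shows the box at about (218,180), the orange knob at (216,198), the blue wedge at (327,203), and the driver at (240,240), in front of the box. Next I'll measure these and enlarge the crops.

```bash
python3 - <<'E'
from h import *
D={n:cap(n) for n in("top","side")}
t=D["top"]
def blobs(d,lo,hi,name):
    m=cv2.inRange(cv2.cvtColor(d["color"],cv2.COLOR_BGR2HSV),lo,hi)
    for c in cv2.findContours(m,0,2)[0]:
        if cv2.contourArea(c)>25:
            r=cv2.minAreaRect(c); print(name,cv2.contourArea(c),np.round(r[0],1),np.round(cv2.boxPoints(r)).astype(int).tolist())
for n,d in D.items():
    blobs(d,(5,150,120),(18,255,255),n+" orange"); blobs(d,(100,140,70),(125,255,255),n+" blue")
a=cv2.resize(t["color"][145:215,155:280],None,fx=5,fy=5,interpolation=2)
b=cv2.resize(t["color"][175:230,300:350],None,fx=5,fy=5,interpolation=2)
c=cv2.resize(D["side"]["color"][235:275,290:325],None,fx=5,fy=5,interpolation=2)
o=np.zeros((600,640,3),np.uint8); o[:350,:625]=a; o[350:,:250]=b[:250]; o[350:550,260:435]=c
cv2.imwrite("pics/z1.png",o)
E
```

```text
top orange 32.0 [216.7 197. ] [[214, 191], [218, 191], [220, 203], [215, 203]]
top blue 1880.5 [473.5 260.5] [[450, 239], [497, 239], [497, 282], [450, 282]]
top blue 226.5 [241.  238.9] [[234, 253], [239, 224], [248, 225], [243, 254]]
top blue 311.5 [326.7 202.9] [[313, 189], [321, 185], [340, 216], [332, 221]]
top blue 3189.0 [229.6  93.5] [[199, 65], [259, 64], [260, 122], [200, 123]]
side orange 62.5 [236.5 170. ] [[232, 165], [241, 165], [241, 175], [232, 175]]
side blue 308.5 [306.3 255.7] [[295, 268], [306, 239], [318, 244], [306, 272]]
side blue 34.5 [214.2 214.5] [[201, 218], [227, 209], [227, 212], [202, 220]]
side blue 1315.5 [318.8 157.8] [[284, 167], [310, 123], [354, 149], [328, 193]]
side blue 1464.5 [97.5 92.1] [[44, 111], [100, 35], [151, 73], [95, 149]]
```

View pics/z1.png

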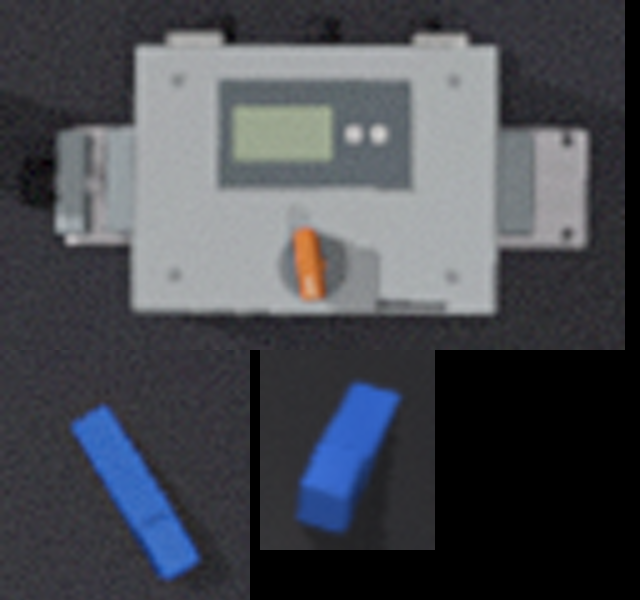

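The zoom shows the lid corners, the knob bar (almost along x), and the pocket bar at the lid's front right. The wedge head is at the lower right, with its thin end pointing up and left.

```bash
python3 - <<'E'
from h import *
t=cap("top"); s=cap("side")
Z=lambda x,y:(155+x/5-.4,145+y/5-.4)
P=lambda x,y,z:onz(t,*Z(x,y),z)
fl,fr,bl,br=P(132,313,.074),P(497,314,.074),P(135,45,.074),P(498,45,.074)
print("lid",fl,fr,bl,br,"w",np.linalg.norm(fl-fr),"d",np.linalg.norm(fl-bl))
yv=(fl-fr+bl-br)[:2]; yv/=np.linalg.norm(yv); xv=np.array([yv[1],-yv[0]])
c=(fl+fr+bl+br)[:2]/4; print("yaw",np.degrees(np.arctan2(xv[1],xv[0])),"c",c)
for n,(a,b,z) in dict(knob=(-.049,0,.098),pocket=(-.075,-.055,.057)).items(): print(n,c+a*xv+b*yv)
print("dark bar",P(378,303,.07),P(447,307,.07))
k1,k2=P(306,230,.103),P(312,297,.103);print("bar",k1,k2,(k1+k2)/2,np.degrees(np.arctan2(*(k1-k2)[[1,0]])))
W=lambda x,y,z:onz(t,300+x/5-.4,175+(y-350)/5-.4,z)
tip=(W(72,425,.002)+W(105,405,.002))/2
st=(W(143,530,.026)+W(170,515,.026))/2; he=(W(165,580,.026)+W(200,563,.026))/2
print("wedge tip",tip,"step",st,"end",he,"len",np.linalg.norm((tip-he)[:2]))
dv=(tip-he)[:2];dv/=np.linalg.norm(dv);g=((tip[:2]-.078*dv)+(he[:2]+.028*dv))/2
print("yaw",np.degrees(np.arctan2(dv[1],dv[0])),"grip",g, "side px of grip top",proj(s,[*g,.026]),proj(s,[*tip[:2],.0]))
# driver, check
print("driver",onz(t,241,239,.02),onz(t,241,224,.02),onz(t,237,282,.01))
print("knob via side",onz(s,236.5,166,.103), proj(s,[*(c-.049*xv),.103]))
r=read_state(); print(r["position"],r["tcp_rot"],r["opening"])
E
```

```text
lid [0.53027279 0.16982072 0.074     ] [ 0.52647093 -0.03508504  0.074     ] [0.6816489  0.16718864 0.074     ] [ 0.67798995 -0.03808967  0.074     ] w 0.20494102543204668 d 0.15139898546906488
yaw -1.042034404056164 c [0.60409564 0.06595866]
knob [0.55510375 0.06684978]
pocket [0.52810782 0.0123317 ]
dark bar [0.5337274  0.03178705 0.07      ] [ 0.53085539 -0.00700538  0.07      ]
bar [0.57389827 0.06810178 0.103     ] [0.53734055 0.06524503 0.103     ] [0.55561941 0.06667341 0.103     ] 4.468203447647566
wedge tip [ 0.58284821 -0.22617247  0.002     ] step [ 0.51770744 -0.26051151  0.026     ] end [ 0.48872576 -0.27509791  0.026     ] len 0.10607890289968516
yaw 27.46569040051661 grip [ 0.51360481 -0.26216563] side px of grip top [306.2759618  255.70170409] [313.84710853 243.49653173]
driver [0.43414872 0.00503867 0.02      ] [0.47818151 0.00438742 0.02      ] [0.30653411 0.01924308 0.01      ]
knob via side [0.5580076  0.07190935 0.103     ] [236.76452024 167.02767459]
[0.26650479 0.56506999 0.2222047 ] [[-9.04406747e-01  4.26671136e-01 -4.20760580e-04]
 [ 4.26671325e-01  9.04406560e-01 -5.95088053e-04]
 [ 1.26631734e-04 -7.17728124e-04 -9.99999734e-01]] 0.9996416802702468
```

Both views agree to within about 1 px or 2 mm, and the measured sizes match the given ones. I'm moving above the knob now.

>>> jog_arm([
  [2.4, -4.2, 0],
  [4.8, -8.3, 0],
  [7.2, -12.5, 0],
  [9.6, -16.6, 0],
  [12, -20.8, 0],
  [14.5, -24.9, 0],
  [16.9, -29.1, 0],
  [19.3, -33.2, 0],
  [21.7, -37.4, 0],
  [24.1, -41.5, 0],
  [26.5, -45.7, 0],
  [28.9, -49.8, -2],
], turn=[-10, -20, -30, -40, -50, -60, -70, -80, -90, -100, -110, -120], grip=[0, 0, 0, 0, 0, 0, 0, 0, 0, 0, 0, 0])

```text
time_s: 1.8
position: [0.5578, 0.0657, 0.2039]
tcp_rot: [[0.825, 0.565, 0.005], [0.565, -0.825, -0.0], [0.004, 0.003, -1.0]]
force: [0.1, 1.1, 0.5]
opening: 1.002
grasp_force: 0.0
```

>>> jog_arm([
  [0, 0, -1],
  [0, 0, -3],
  [0, 0, -5],
  [0, 0, -5],
  [0, 0, -5],
], turn=[-10, -20, -30, -30, -30], grip=[0, 0, 0, 0, 0])

```text
time_s: 2.42
position: [0.5561, 0.0673, 0.1531]
tcp_rot: [[0.996, 0.085, 0.001], [0.085, -0.996, -0.0], [0.001, 0.0, -1.0]]
force: [0.5, 0.3, 0.8]
opening: 0.996
grasp_force: 0.0
```

>>> jog_arm([
  [0, 0, -2],
  [0, 0, -4],
  [0, 0, -6],
  [0, 0, -7.1],
  [0, 0, -7.1],
  [0, 0, -7.1],
  [0, 0, -7.1],
  [0, 0, -7.1],
  [0, 0, -7.1],
  [0, 0, -7.1],
  [0, 0, -7.1],
], turn=[0, 0, 0, 0, 0, 0, 0, 0, 0, 0, 0], grip=[0, 0, 0, 0, 0, 1, 1, 1, 1, 1, 1])

```text
time_s: 3.8
position: [0.5556, 0.0672, 0.0815]
tcp_rot: [[0.997, 0.083, -0.0], [0.083, -0.997, 0.0], [-0.0, -0.0, -1.0]]
force: [0.1, 0.0, 0.3]
opening: 0.405
grasp_force: 0.0
```

>>> jog_arm([
  [0, 0, 0],
  [0, 0, 0],
  [0, 0, 0],
  [0, 0, 0],
  [0, 0, 0],
  [0, 0, 0],
], turn=[0, 0, 0, 0, 0, 0], grip=[1, 1, 1, 1, 1, 1])

```text
time_s: 4.55
position: [0.5556, 0.0692, 0.0815]
tcp_rot: [[0.997, 0.081, 0.0], [0.081, -0.997, 0.003], [0.0, -0.003, -1.0]]
force: [0.2, 6.8, 0.9]
opening: 0.134
grasp_force: 30.0
```

>>> jog_arm([
  [0, 0.2, 0],
  [0, 0.2, 0],
  [0, 0.2, 0],
  [0, 0.2, 0],
  [0, 0.2, 0],
  [0, 0.2, 0],
  [0, 0.2, 0],
  [0, 0.2, 0],
  [0, 0.2, 0],
  [0, 0.2, 0],
  [0, 0.2, 0],
  [0, 0.2, 0],
], turn=[6, 13, 20, 27, 34, 41, 48, 55, 62, 68, 74, 74], grip=[1, 1, 1, 1, 1, 1, 1, 1, 1, 1, 1, 1])

```text
time_s: 6.05
position: [0.5547, 0.0703, 0.0815]
tcp_rot: [[0.197, 0.98, -0.002], [0.98, -0.197, 0.002], [0.001, -0.002, -1.0]]
force: [-2.2, 4.8, 2.5]
opening: 0.138
grasp_force: 30.0
```

>>> jog_arm([
  [0, 0, 0],
  [0, 0, 0],
  [0, 0, 0],
  [0, 0, 0],
  [0, 0, 0],
  [0, 0, 2],
  [0, 0, 5],
  [0, 0, 9],
  [0, -4, 12],
  [0, -9, 12],
  [0, -14, 12],
  [0, -20, 12],
], turn=[0, 0, 0, 0, 0, 0, 0, 0, 0, -10, -20, -30], grip=[0, 0, 0, 0, 0, 0, 0, 0, 0, 0, 0, 0])

```text
time_s: 7.55
position: [0.5555, -0.1318, 0.2018]
tcp_rot: [[0.663, 0.749, 0.0], [0.749, -0.663, 0.0], [0.0, 0.0, -1.0]]
force: [0.7, -0.1, -0.1]
opening: 0.998
grasp_force: 0.0
```

```bash
python3 - <<'E'
from h import *
t=cap("top","top1.png"); s=cap("side"); 
o=np.zeros((400,800,3),np.uint8)
o[:350,:390]=cv2.resize(t["color"][145:215,190:268],None,fx=5,fy=5,interpolation=2)
o[:,390:790]=cv2.resize(s["color"][145:225,205:285],None,fx=5,fy=5,interpolation=2)
cv2.imwrite("pics/z2.png",o)
E
```

```text
(no output)
```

View pics/z2.png

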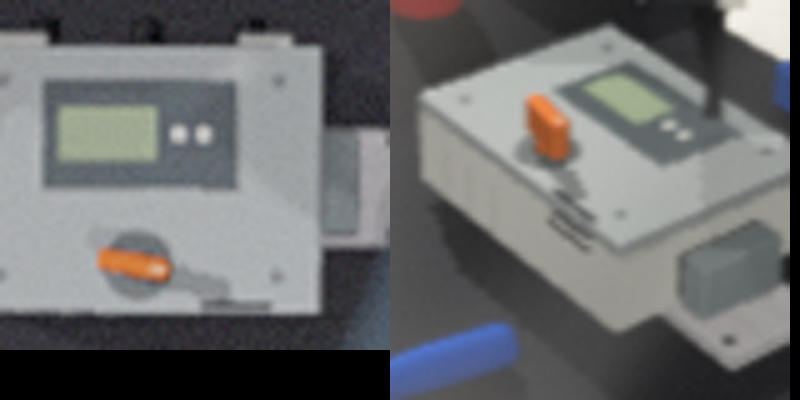

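The knob bar now lies across the box at about 80°, so it has clicked over, and the lid is shut. Next is the wedge.

>>> jog_arm([
  [-1.4, -4.3, -2],
  [-2.8, -8.6, -5],
  [-4.15, -12.9, -8],
  [-4.15, -12.9, -12],
  [-4.15, -12.9, -15.5],
  [-4.15, -12.9, -18],
  [-4.15, -12.9, -19.5],
  [-4.15, -12.9, -19.5],
  [-4.15, -12.9, -19.5],
], turn=[-7, -14, -21, -21, -21, -21, -21, -21, -21], grip=[0, 0, 0, 0, 0, 0, 0, 0, 0])

```text
time_s: 8.78
position: [0.5148, -0.2599, 0.0074]
tcp_rot: [[0.885, 0.466, 0.001], [0.466, -0.885, -0.001], [0.001, 0.002, -1.0]]
force: [-0.1, 0.6, 0.3]
opening: 0.999
grasp_force: 0.0
```

>>> jog_arm([
  [-0.1, -0.1, -0.35],
  [-0.1, -0.1, -0.35],
  [-0.1, -0.1, -0.35],
  [-0.1, -0.1, -0.35],
  [-0.1, -0.1, -0.35],
  [-0.1, -0.1, -0.35],
  [-0.1, -0.1, -0.35],
  [-0.1, -0.1, -0.35],
  [-0.1, -0.1, -0.35],
  [-0.1, -0.1, -0.35],
  [-0.1, -0.1, -0.35],
  [-0.1, -0.1, -0.35],
], turn=[0, 0, 0, 0, 0, 0, 0, 0, 0, 0, 0, 0], grip=[0, 0, 1, 1, 1, 1, 1, 1, 1, 1, 1, 1])

```text
time_s: 10.28
position: [0.5131, -0.2607, 0.003]
tcp_rot: [[0.885, 0.466, 0.0], [0.466, -0.885, 0.0], [0.0, 0.0, -1.0]]
force: [-0.0, 0.4, 0.5]
opening: 0.274
grasp_force: 30.0
```

>>> jog_arm([
  [0, 0, 2],
  [0, 0, 5],
  [-1, 3, 8],
  [-2.3, 7, 10],
  [-4, 12, 10],
  [-5.7, 17, 10],
  [-7.3, 22, 10],
  [-8.6, 26, 10],
  [-9.3, 27.7, 10],
  [-9.3, 27.7, 8.5],
  [-9.3, 27.7, 7.5],
  [-9.3, 27.7, 7.5],
], turn=[0, 0, -4, -8, -12, -16, -20, -25, -28.8, -28.8, -28.8, -28.8], grip=[1, 1, 1, 1, 1, 1, 1, 1, 1, 1, 1, 1])

```text
time_s: 11.78
position: [0.4198, 0.0161, 0.0775]
tcp_rot: [[1.0, -0.019, -0.002], [-0.019, -1.0, 0.0], [-0.002, -0.0, -1.0]]
force: [0.5, -0.4, -0.5]
opening: 0.273
grasp_force: 30.0
```

```bash
python3 - <<'E'
from h import *
t=cap("top"); s=cap("side"); 
o=np.zeros((600,800,3),np.uint8)
o[:400,:400]=cv2.resize(t["color"][190:270,195:275],None,fx=5,fy=5,interpolation=2)
o[:600,400:800]=cv2.resize(s["color"][140:240,195:262],(400,600),interpolation=2)
cv2.imwrite("pics/z3.png",o)
r=read_state(); p=np.array(r["position"]); R=np.array(r["tcp_rot"]); print(p,r["force"],R[:,0])
tip=p+R[:,0]*.078-[0,0,.003]
print("exp tip px top",(proj(t,tip)-[195,190])*5,"side",(proj(s,tip)-[195,140])*[400/67,6]+[400,0])
for q in ([.528,.014,.057],[.528,.014,.064]): print("pocket px side",(proj(s,q)-[195,140])*[400/67,6]+[400,0])
E
```

```text
[0.42031488 0.01593381 0.07802144] [ 0.23471986 -0.37180021 -0.28310645] [ 9.99819676e-01 -1.89897086e-02 -7.89578602e-05]
exp tip px top [207.17419605 138.8723346 ] side [621.27024307 299.24749486]
pocket px side [672.26313455 308.97631625]
pocket px side [672.24815096 296.83285164]
```

View pics/z3.png

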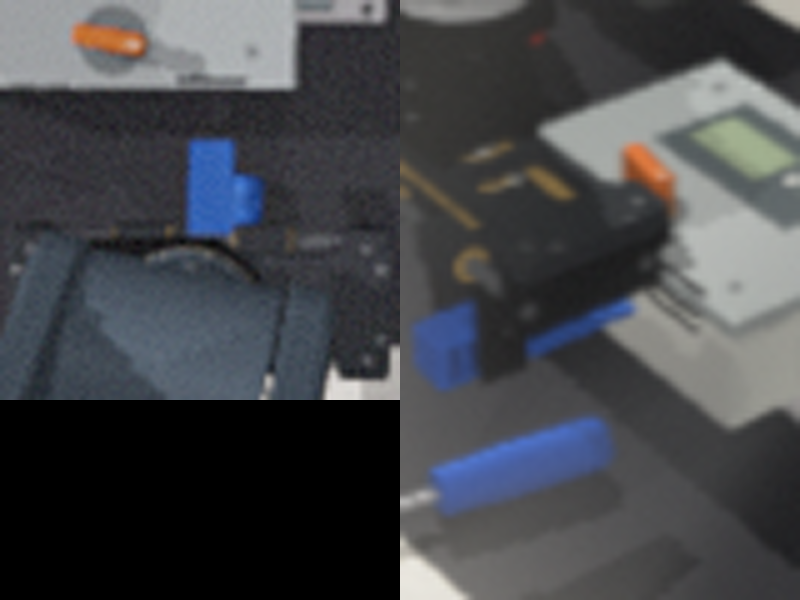

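The wedge points straight at the pocket's dark bar in the top view: wedge centre at about 211 and bar centre at about 211. I'll lower it to slot height and put the tip in.

>>> jog_arm([
  [0, 0, -0.8],
  [0, 0, -1.55],
  [0, 0, -1.55],
  [0.8, 0, -1.55],
  [1.6, 0, -1.55],
  [2.4, 0, -1.55],
  [2.8, 0, -1.55],
  [3.2, 0, -1.55],
  [3.6, 0, -1.55],
  [4, 0, -1.55],
  [4, 0, -1.55],
], turn=[0, 0, 0, 0, 0, 0, 0, 0, 0, 0, 0], grip=[1, 1, 1, 1, 1, 1, 1, 1, 1, 1, 1])

```text
time_s: 13.25
position: [0.4603, 0.0162, 0.0625]
tcp_rot: [[1.0, -0.018, -0.0], [-0.018, -1.0, 0.0], [-0.0, -0.0, -1.0]]
force: [-0.2, 0.2, -1.7]
opening: 0.275
grasp_force: 30.0
```

>>> jog_arm([
  [0, 0, -0.1],
  [0, 0, -0.2],
  [0, 0, -0.28],
  [0, 0, -0.28],
], turn=[0, 0, 0, 0], grip=[1, 1, 1, 1])

```text
time_s: 13.75
position: [0.46, 0.0163, 0.0599]
tcp_rot: [[1.0, -0.018, -0.0], [-0.018, -1.0, -0.0], [-0.0, 0.0, -1.0]]
force: [-0.9, 0.3, 0.7]
opening: 0.27
grasp_force: 30.0
```

>>> jog_arm([
  [0.3, 0, -0.05],
  [0.6, 0, -0.05],
  [0.9, 0, -0.05],
  [1.2, 0, -0.05],
  [1.4, 0, -0.05],
  [1.4, 0, -0.05],
], turn=[0, 0, 0, 0, 0, 0], grip=[1, 1, 1, 1, 1, 1])

```text
time_s: 14.5
position: [0.4709, 0.0168, 0.0591]
tcp_rot: [[1.0, -0.018, -0.007], [-0.018, -1.0, 0.001], [-0.007, -0.001, -1.0]]
force: [-5.7, -0.8, 6.0]
opening: 0.274
grasp_force: 30.0
```

>>> jog_arm([
  [0.3, 0, 0.05],
  [0.6, 0, 0.05],
  [0.9, 0, 0.05],
  [1.1, 0, 0.05],
  [1.1, 0, 0.05],
], turn=[0, 0, 0, 0, 0], grip=[1, 1, 1, 1, 1])

```text
time_s: 15.12
position: [0.4793, 0.0174, 0.0593]
tcp_rot: [[1.0, -0.018, -0.012], [-0.018, -1.0, 0.002], [-0.012, -0.002, -1.0]]
force: [-10.6, 0.2, 7.1]
opening: 0.273
grasp_force: 30.0
```

```bash
python3 - <<'E'
from h import *
s=cap("side")
cv2.imwrite("pics/z4.png",cv2.resize(s["color"][140:240,205:295],(720,600)[0:2],interpolation=2))
r=read_state(); print(r["position"],r["force"])
E
```

```text
[0.4793007  0.01739024 0.05925696] [-8.77965569  0.58332834  5.35850845]
```

View pics/z4.png

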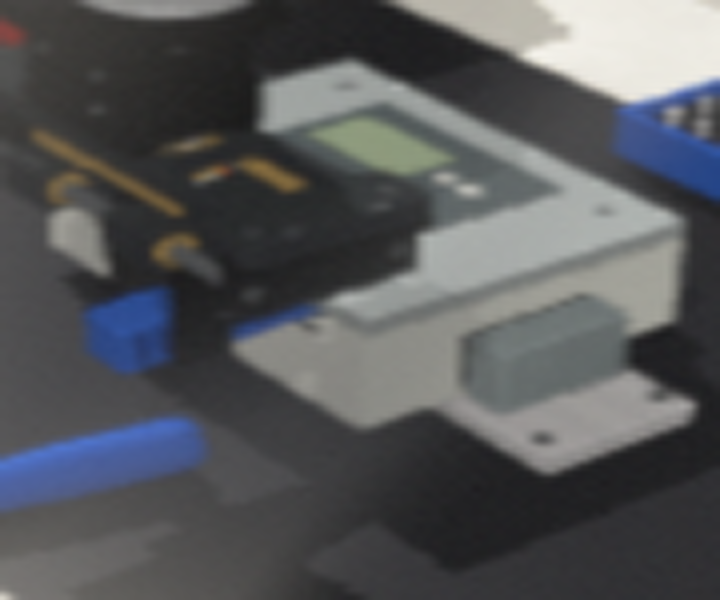

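The blade is under the lid's front edge and the lid is just starting to lift. I'm pushing a little further.

>>> jog_arm([
  [0.3, 0, 0.03],
  [0.6, 0, 0.03],
  [0.7, 0, 0.03],
  [0.7, 0, 0.03],
], turn=[0, 0, 0, 0], grip=[1, 1, 1, 1])

```text
time_s: 15.68
position: [0.4861, 0.0174, 0.0594]
tcp_rot: [[1.0, -0.018, -0.013], [-0.018, -1.0, 0.002], [-0.013, -0.002, -1.0]]
force: [-8.9, -0.5, 7.0]
opening: 0.275
grasp_force: 30.0
```

```bash
cat > lift.py <<'E'
from h import *
ref=cv2.imread("pics/side0.png"); s=cap("side"); g=lambda i:cv2.cvtColor(i,6).astype(np.float32)
a,b=g(ref),g(s["color"])
# lid front-right corner & the edge: world points in holder frame
yaw=np.radians(-1.04); X=np.array([np.cos(yaw),np.sin(yaw)]); Y=np.array([-X[1],X[0]]); c=np.array([.604,.067])
def px(x,y,z): return proj(s,[*(c+x*X+y*Y),z])
d=np.diff([px(-.075,-.1,.064),px(-.075,-.1,.074)],axis=0)[0]; print("px per 10mm",d)
def sh(w,r):
    x,y=np.round(w).astype(int); p=a[y-r:y+r+1,x-r:x+r+1]; q=b[y-r-4:y+r+5,x-r-4:x+r+5]
    p=cv2.resize(p,None,fx=8,fy=8,interpolation=2); q=cv2.resize(q,None,fx=8,fy=8,interpolation=2)
    m=cv2.matchTemplate(q,p,cv2.TM_CCOEFF_NORMED); _,v,_,l=cv2.minMaxLoc(m); return np.array(l)/8-4,round(v,3)
print("front right corner",sh(px(-.075,-.1,.074),3),sh(px(-.068,-.1,.071),3)); print("back right",sh(px(.07,-.1,.07),3)); print("screw front right",sh(px(-.055,-.078,.074),3))
r=read_state(); print(r["position"],r["force"],r["grasp_force"])
E
python3 lift.py
```

```text
px per 10mm [ 0.04908864 -2.95814845]
front right corner (array([ 0.  , -1.25]), 0.971) (array([ 0.  , -1.25]), 0.968)
back right (array([0.125, 0.   ]), 0.996)
screw front right (array([4., 4.]), 0.381)
[0.48615201 0.01737071 0.05943131] [-9.11353217  0.13442846  7.04471783] 30.0012061977759
```

The lid's front corner has risen 1.25 px, about 4.2 mm, and the insertion depth also gives about 4 mm. I'll let it settle and then hand in.

>>> jog_arm([
  [0, 0, 0],
  [0, 0, 0],
  [0, 0, 0],
  [0, 0, 0],
  [0, 0, 0],
  [0, 0, 0],
], turn=[0, 0, 0, 0, 0, 0], grip=[1, 1, 1, 1, 1, 1])

```text
time_s: 16.48
position: [0.4861, 0.0174, 0.0594]
tcp_rot: [[1.0, -0.018, -0.013], [-0.018, -1.0, 0.002], [-0.013, -0.002, -1.0]]
force: [-9.3, 0.3, 5.6]
opening: 0.275
grasp_force: 30.0
```

```bash
python3 lift.py; python3 -c "
from rig import *
print(hand_in())"
```

```text
px per 10mm [ 0.04908864 -2.95814845]
front right corner (array([-0.125, -1.25 ]), 0.97) (array([ 0.  , -1.25]), 0.968)
back right (array([0.125, 0.   ]), 0.996)
screw front right (array([4., 4.]), 0.406)
[0.48614137 0.01736931 0.05944117] [-9.22120462  0.23879683  5.11774424] 30.001102946698666
the job is handed in; nothing more can be done
None
```

I handed the job in at about 17 s; no verdict came back. The knob is at about 1.39 rad, past its click. The wedge is held in the gripper about 36 mm into the pocket and props the lid up by about 4 mm.

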